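# Hold a valve section against the sprung gasket for bolting up

## Robot

A 6-joint arm with a two-finger parallel gripper is mounted at the origin on the work surface. World frame = base frame: x ahead of the robot, y to its left, z up, the work surface at z = 0. Lengths are in mm, angles in degrees, forces in N, time in s.
With the tool pointing down it reaches from about 300 to 850 mm from the base axis. Payload 4.2 kg.
Tool frame: the origin (TCP) lies on the centre line of the jaws, within the pads' length; the fingertips stand env.nose_length ahead of it and the grasp point (between the pads) lies 2 mm behind it (env.nose_length is the distance from the TCP to the fingertips, in mm); z points along the fingers, y is the direction in which the jaws open and shut (so a half turn about z gives the same grasp; the last joint's range is limited). The gripper opens to 91 mm and grips with 3 to 60 N. Pads are 32 mm wide; open, the fingers measure 118 mm over their backs; the gripper's body (76 mm by 178 mm) begins 60 mm behind the grasp point.
Start: joints at [-1.146, 18.312, 89.639, -0, 72.044, -1.146], TCP at [575.014, 0, 230.976] pointing down, gripper open.
Joint ranges: [-177.97, 177.97], [-48.28, 115.42], [12.27, 149.76], [-77.06, 257.06], [2.81, 150.46], [-146.56, 146.56]. Speed limits (degrees/s): [147.25, 147.25, 180, 180, 180, 180].

## Interface

Orientations are given as [roll, pitch, yaw] about the fixed x, y, z axes, in that order (R = Rz(yaw) Ry(pitch) Rx(roll)).
In Python, from workcell import env gives the robot as it stands. The module is installed in compiled form; this text tells all that it offers.
- The arm moves only by the tool jog_arm, never from a script. Its argument "deltas" is a list that holds one entry, the list of rows, each a list of 5 numbers: the shift along the tool's x, y, z in m, then the turn about the tool's z in degrees, then the finger opening in m, from 0 to 0.0912. A call has 1 to 20 rows; each row is the pose to reach, as a shift and turn from the pose commanded when the call began, along the tool's axes at that moment; what a row does not reach only later rows make up. A row lasts 1/12 s, in which the tool goes at most 41.7 mm and 7.16 degrees, less where a joint would pass 70% of its speed; a pose out of reach is approached as far as the arm can. A call with a gripper value outside its range is refused whole. The fingers move at their own pace and stop on an object; "grip_force" is the grip in N (left out, the last holds). Time passes only in rows, so rows that repeat a pose let the fingers close. It gives the time, the measured TCP pose, the force and the opening at its end, in the units of the state.
- env.state(): the state, without advancing time (a new reading comes with each control period).
- env.grab_frame(name): name is "scene" or "side" or "wrist"; returns the picture (400x640x3 uint8, red, green, blue); there is no depth.
- env.camera_params(name): a dict with "fx", "fy", "cx", "cy" (pixels), "xyz" and "orientation" of the camera in the world. Camera axes: x right, y down, z forward; pixel columns grow to the right and rows downward; lengths in mm; the calibration is good to about 2 mm. A picture is of the moment at which its call begins: read the wrist's pose just before it. camera_params takes no time and is no camera call; for the wrist camera it gives the pose at the moment of the call.
- env.job_done(): hands the job in, once; it reports no verdict.
Trained networks look in the newest picture that a camera, given by its name, has taken for a name from the list of things; names that differ only in an ending like _2 or _b are one class to them, and where a whole thing is asked for, a point or a joint stands for the part that bears it (a point fixed in the world has none). Each returns a list of dicts, best first, with "conf" (0 to 1); they miss things now and then, are a little off and sometimes report something else, mostly with a low value. They report only what shows in the picture. A call takes as long as a camera call.
- env.look_for(camera, label): "xyz" ([x, y, z] in mm, in world coordinates, good to about 4 mm: the middle of the surface that is visible of it).
The state is a dict: "time_s": time; "qpos": joint angles; "qvel": joint speeds; "effort": joint torques, N m; "ee_pos": TCP position; "ee_rot": TCP orientation; "force": force on the tool from outside, world axes, zero at the start; "torque": the same for the moment, N m; "gripper_width": finger opening in mm.
Only numpy, scipy, OpenCV 4.12 (cv2) and the standard library are available. Lean on these libraries where they do the work, as an engineer would, in place of code of your own. Each camera call takes 0.05 s, during which the arm holds its last target.

## Task

Set the brass valve section with the blue lever on the bench between the two green rails of the fit-up stop, its steel flange facing the rubber gasket, then press the flange squarely against the gasket until the black pointer on the stop stands in the green zone of its scale, never as far as the red zone. Keep it pressed there steadily for at least two seconds, as a third hand for the colleague who will bolt it up, and finish while still holding it: do not let go or back off. Leave the black pipe piece and everything else where they are.

Things in the scene. Friction and masses are not known exactly. Their poses are not given: they have to be found in the camera images.
- valve_mid (a point): Centre of the valve section's bare brass pipe, the place to grasp: 45 mm above its underside. x runs along the pipe towards the flange, z up. The pipe is round, 28 mm in diameter, bare from x -45 to +37 mm, then a 36 mm collar up to the flange. The section weighs about 0.5 kg and stands upright on the bench by itself.
- valve_face (a point): Centre of the outer face of the valve section's flange, which goes against the gasket: 55 mm along x from valve_mid, 45 mm above the underside. The flange is a grey steel plate 60 mm wide, 10 mm thick, 75 mm tall from the bench up.
- valve: The whole loose valve section; origin on its underside right below valve_mid, same axes. Behind the pipe is a brass valve body 44 mm wide, x -95 to -45 mm, up to 69 mm above the bench, on a dark foot 56 mm wide; a brass collar reaches to x -107 mm; on top a blue lever 18 mm wide, x -150 to -60 mm, its top 86 mm above the bench.
- stop: Green fit-up stop fixed to the bench. Origin on the bench below the gasket's face at rest; x is the direction to press, z up. Two rails 15 mm high, 18 mm wide, x -195 to -25 mm; the lane between, 72 mm wide, centred on y = 0, has the bench as floor and is open above. Behind the gasket a housing 70 mm high, 84 mm wide, x 48 to 112 mm, on a foot 120 mm wide, 8 mm thick, x 38 to 122 mm.
- gasket_face (a point): Centre of the sprung gasket's face: a black rubber disc, diameter 50 mm, 45 mm above the bench, on an aluminium plate 64 mm wide, top 76 mm above the bench. It moves along the stop's x; axes as the stop's. A black pointer arm (top 79 mm above the bench) runs back from the plate and moves with it; its 60 mm crossbar stands over the colour scale on the housing.
- gasket (a joint): How far the gasket is pushed back, in m: 0 at rest, 0.032 at the end of its travel. A spring returns it: 0.6 N per mm, no preload. On the scale the pointer is in the first white zone below 0.011, in the green zone from 0.011 to 0.022 (about 7 to 13 N), in a white gap to 0.027 and in the red zone from there.
- spool_mid (a point): Bystander: centre of a black iron pipe piece with two flanges (60 mm wide, 75 mm tall, whole length 110 mm along x) and no lever, standing on the bench; 45 mm above its underside.
- jar: Bystander: closed jar, 60 mm diameter, 75 mm high; origin at its underside.
- tape: Bystander: white ring, 54 mm diameter, 14 mm high; origin at its underside.
- wrench: Bystander: wrench lying on the bench along its x.
- elbow: Bystander: copper elbow 45 mm high; origin at its underside.

How it is judged (in metres and radians):
On the way, in this order (a step that is already met when the one before it is completed fails the run):
1. the valve section stands between the rails, flange towards the gasket, gasket not yet compressed (y of valve_face in the frame of stop between -0.008 and 0.008 m and angle between the x axis of valve_mid and the x axis of stop, either way round below 0.1 rad and angle between valve_mid's own z axis and vertical below 0.08 rad and height (world z) of valve_mid below 0.051 m and x of valve_mid in the frame of stop below -0.015 m and value of joint gasket below 0.009 m and x of valve_face in the frame of stop above -0.09 m), for 0.2 s.
2. it is pressed squarely with the pointer in the green zone, steadily (y of valve_face in the frame of stop between -0.008 and 0.008 m and angle between the x axis of valve_mid and the x axis of stop, either way round below 0.1 rad and angle between valve_mid's own z axis and vertical below 0.08 rad and height (world z) of valve_mid below 0.051 m and x of valve_mid in the frame of stop below -0.015 m and value of joint gasket between 0.011 and 0.022 m and contact force between valve and gasket between 5 and 15 N and contact force between the fingers and valve above 3 N and linear speed of valve below 0.01 m/s), for 1.5 s.
At the end, for the whole second after the job is handed in: Section on the bench (within 6 mm, upright to 0.08 rad) between the rails; flange face within 8 mm sideways of the gasket centre, square to 0.1 rad; gasket pushed back 11 to 22 mm by it (5 to 15 N); section still; fingers on it with over 3 N (all of step 2); the arm keeps its last pose, push and grip.
It fails at once if the pointer reaches the red zone (value of joint gasket above 0.027 m).
It fails at once if the black pipe piece is moved more than 25 mm (distance of spool_mid from where it was at the start of the episode above 0.025 m).
It fails at once if the jar, tape ring, wrench or elbow is moved more than 25 mm (distance of any of jar, tape, wrench, elbow from where it was at the start of the episode above 0.025 m).
It also fails if it takes over 48 s, if anything falls off the work surface, if the arm or the gripper's body presses on something with over 40 N, if the wrist force passes 120 N, or if a joint passes its speed limit or range.

## Working session

There is one attempt and no reset: what is moved stays moved. The work goes in short steps, Python scripts to look and compute and a tool call to move; the robot and the scene stay as the last step left them, time stands still between calls to the robot, and variables do not carry over. Pictures are saved under pics/ and viewed, and the job is handed in when it is done.

Besides the shell and the picture viewer there is one more tool, called as a command line: name --argument value ..., lists and objects as JSON in quotes. jog_arm: Moves the arm, as the interface text tells. Its arguments: {"type":"object","properties":{"deltas":{"type":"array"},"grip_force":{"type":"number"}},"required":["deltas"]}

```bash
mkdir -p pics; python3 - <<'E'
from workcell import env
import cv2
print(env.state(), env.nose_length)
for c in ["scene","side","wrist"]:
    p=env.camera_params(c); print(c,p)
    im=env.grab_frame(c); cv2.imwrite(f"pics/a_{c}.png",im[:,:,::-1])
    for l in ["valve_mid","valve_face","valve","gasket_face","stop","spool_mid","jar","elbow","tape","wrench"]:
        r=env.look_for(c,l); print(c,l,[( [round(v) for v in d["xyz"]],round(d["conf"],2)) for d in r[:2]])
E
```

```text
{'time_s': 0.0, 'qpos': array([-1.14532814e+00,  1.83491452e+01,  8.97062698e+01, -1.58153251e-03,
        7.20437466e+01, -1.14642168e+00]), 'qvel': array([-0.01350599,  0.01805539,  0.00812475,  0.02446079, -0.03649695,
        0.00865831]), 'effort': array([-5.01459035e-04, -4.12465632e+01, -2.31973493e+01,  7.28826877e-02,
        4.58198413e-02, -1.41870069e-04]), 'ee_pos': array([5.74521388e+02, 7.86155755e-03, 2.30146202e+02]), 'ee_rot': array([-1.79900828e+02, -4.80621919e-04,  9.00015820e+01]), 'force': array([-0.49209767,  0.45005917, -0.09598177]), 'torque': array([-0.00166157, -0.00979904, -0.05605872]), 'gripper_width': 91.07852052637132} 17.0
scene {'fx': 382.3067115060565, 'fy': 382.3067115060565, 'cx': 316.52004405823703, 'cy': 196.2209938562723, 'xyz': array([1291.60814737, -371.40458277,  765.40524059]), 'orientation': array([-128.63085629,   -0.37501617,   66.02376195])}
scene valve_mid [([549, -252, 60], 0.97)]
scene valve_face [([547, -257, 54], 0.59)]
scene valve [([547, -253, 56], 0.87), ([579, -22, 66], 0.25)]
scene gasket_face [([575, -16, 62], 0.84)]
scene s
[... 816 characters left out ...]
), ([299, -299, 42], 0.6)]
side tape [([332, 298, 13], 0.71)]
side wrench [([430, -473, 11], 0.84)]
wrist {'fx': 338.18325827483477, 'fy': 338.18325827483477, 'cx': 319.9683903407795, 'cy': 198.88382274968285, 'xyz': array([575.33718601,  75.24019416, 383.96241781]), 'orientation': array([1.64572900e+02, 3.05464772e-03, 9.49950264e-02])}
wrist valve_mid [([477, -224, 6], 0.69)]
wrist valve_face [([480, -229, 10], 0.92)]
wrist valve [([480, -228, 5], 0.9)]
wrist gasket_face [([592, -13, 75], 0.83), ([611, 2, 37], 0.53)]
wrist stop [([609, 1, 35], 0.94), ([589, -15, 72], 0.6)]
wrist spool_mid []
wrist jar [([588, -14, 74], 0.71)]
wrist elbow []
wrist tape []
wrist wrench [([610, 3, 38], 0.62)]
```

View pics/a_scene.png

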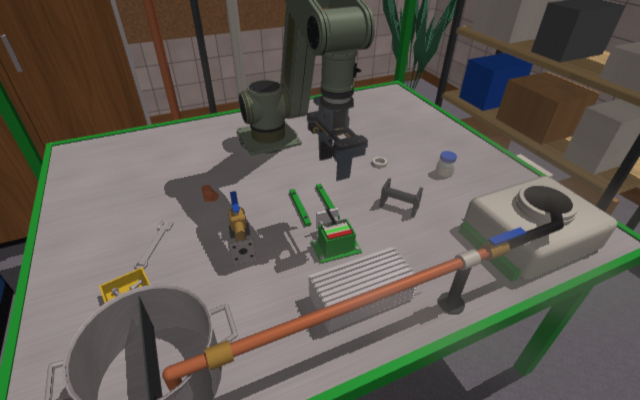

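View pics/a_side.png

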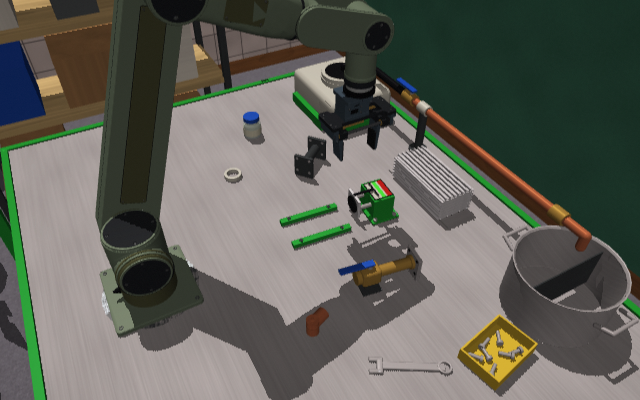

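View pics/a_wrist.png

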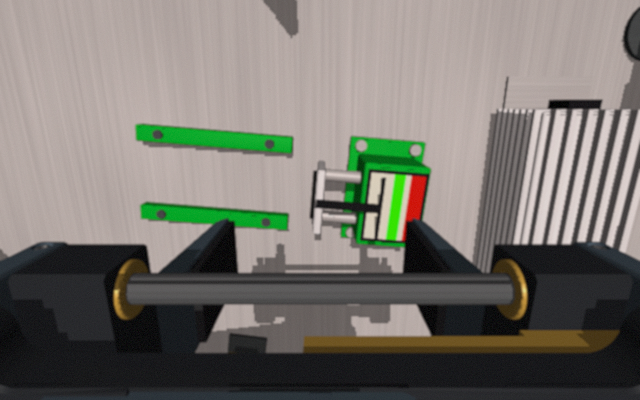

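The pictures show the stop at wrist image (140–430, 125–245), pointing about +x. The valve, with its blue lever, is in side view at (340–420, 250–295), flange roughly towards +x. I'll fit poses by projecting the known geometry.

```bash
cat > h.py <<'E'
import numpy as np, cv2
from scipy.spatial.transform import Rotation as R
from scipy.optimize import minimize
def proj(p,P):
    Rm=R.from_euler('xyz',p['orientation'],degrees=True).as_matrix()
    c=(np.asarray(P)-p['xyz'])@Rm
    return np.c_[p['fx']*c[:,0]/c[:,2]+p['cx'],p['fy']*c[:,1]/c[:,2]+p['cy']]
def box(x0,x1,y0,y1,z0,z1): return np.array([[x,y,z] for x in(x0,x1) for y in(y0,y1) for z in(z0,z1)],float)
def place(B,q):
    a=np.radians(q[2]);c,s=np.cos(a),np.sin(a)
    return np.c_[q[0]+c*B[:,0]-s*B[:,1],q[1]+s*B[:,0]+c*B[:,1],B[:,2]]
def render(p,boxes,q,S=4):
    m=np.zeros((400*S,640*S),np.uint8)
    for B in boxes:
        h=cv2.convexHull(((proj(p,place(B,q))+.5)*S*16).astype(np.int32).reshape(-1,1,2))
        cv2.fillConvexPoly(m,h,255,shift=4)
    return cv2.resize(m,(640,400),interpolation=cv2.INTER_AREA)/255.
RAILS=[box(-195,-25,36,54,0,15),box(-195,-25,-54,-36,0,15)]
LEVER=[box(-150,-60,-9,9,78,86)]
def cyl(x0,x1,r,z=45):
    t=np.linspace(0,2*np.pi,24,endpoint=False)
    return np.vstack([np.c_[np.full(24,x),r*np.cos(t),z+r*np.sin(t)] for x in(x0,x1)])
BRASS=[cyl(-45,37,14),cyl(37,45,18),cyl(-107,-95,18),box(-95,-45,-22,22,21,69)]
FLANGE=[box(45,55,-30,30,0,75)]
def fit(views,q0,it=1):
    # views: list of (params, boxes, mask, roi)
    def cost(q):
        s=0
        for p,b,m,roi in views:
            r=render(p,b,q); y0,y1,x0,x1=roi
            s+=np.abs(r-m)[y0:y1,x0:x1].sum()/max(m.sum(),1)
        return s
    q=np.array(q0,float)
    for d in (20,6,2):
        sx=np.vstack([q]+[q+np.eye(3)[i]*d*(1 if i<2 else .5) for i in range(3)])
        r=minimize(cost,q,method='Nelder-Mead',options=dict(initial_simplex=sx,xatol=.05,fatol=1e-5)); q=r.x
    return q,r.fun
E
cat > f.py <<'E'
from h import *
from workcell import env
P={c:env.camera_params(c) for c in("scene","side","wrist")}
I={c:cv2.imread(f"pics/a_{c}.png") for c in P}
H={c:cv2.cvtColor(I[c],cv2.COLOR_BGR2HSV) for c in P}
def roi(p,boxes,q,pad=12):
    u=np.vstack([proj(p,place(b,q)) for b in boxes]);a=np.clip(u.min(0)-pad,0,[640,400]).astype(int);b=np.clip(u.max(0)+pad,0,[640,400]).astype(int)
    return a[1],b[1],a[0],b[0]
def mk(c,lo,hi,ro):
    m=np.zeros((400,640));y0,y1,x0,x1=ro
    m[y0:y1,x0:x1]=cv2.inRange(H[c],lo,hi)[y0:y1,x0:x1]/255.;return m
q0=[575,0,0]
V=[]
rois={"wrist":(100,228,120,300),"side":(195,255,270,358)}
for c in rois:
    m=mk(c,(45,100,40),(80,255,255),rois[c]); print(c,m.sum()); V.append((P[c],RAILS,m,rois[c]))
q0=[575,-18,-3]
for v in [V,V[:1],V[1:]]: print("stop",fit(v,q0))
qs,_=fit(V,q0)
ros={"side":(255,282,330,380),"scene":(185,215,222,245)}
VV=[];
for c in ros:
    m=mk(c,(100,120,40),(130,255,255),ros[c]); print(c,m.sum()); VV.append((P[c],LEVER,m,ros[c]))
q0=[520,-257,10]
for v in [VV,VV[:1],VV[1:]]: print("valve lever",fit(v,q0))
qv,_=fit(VV,q0)
for c in("side","scene","wrist"):
    im=cv2.resize(I[c],None,fx=3,fy=3,interpolation=cv2.INTER_CUBIC)
    for bs,q,col in((RAILS,qs,(0,0,255)),(LEVER+BRASS+FLANGE,qv,(255,0,255))):
        for b in bs:
            h=cv2.convexHull(((proj(P[c],place(b,q))+.5)*3).astype(np.int32).reshape(-1,1,2)); cv2.polylines(im,[h],True,col,1)
    cr={"side":im[540:940,780:1380],"scene":im[500:800,550:1150],"wrist":im[330:780,380:1180]}[c]
    cv2.imwrite(f"pics/fit_{c}.png",cr)
E
python3 f.py
```

```text
wrist 4722.0
side 862.0
stop (array([566.57887984, -13.00690467,  -4.71202389]), np.float64(0.43980951474764285))
stop (array([567.69501189, -14.38292009,  -4.86008193]), np.float64(0.19847273089667888))
stop (array([565.74786576, -11.34843277,  -4.32278016]), np.float64(0.2209544606705791))
side 233.0
scene 109.0
valve lever (array([ 486.66666667, -261.44444444,   37.77777778]), np.float64(2.0))
valve lever (array([ 486.66666667, -261.44444444,   37.77777778]), np.float64(1.0))
valve lever (array([ 506.66666667, -268.11111111,   21.11111111]), np.float64(1.0))
```

View pics/fit_side.png

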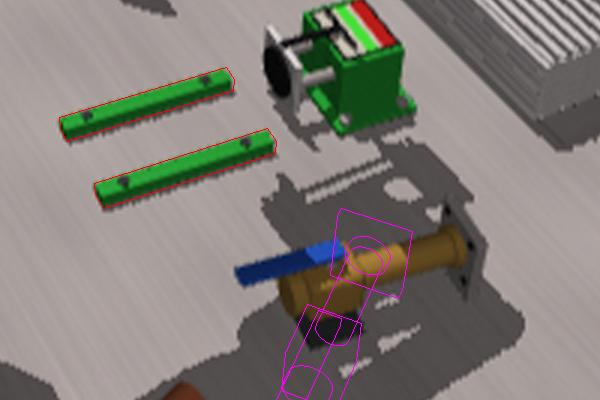

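View pics/fit_wrist.png

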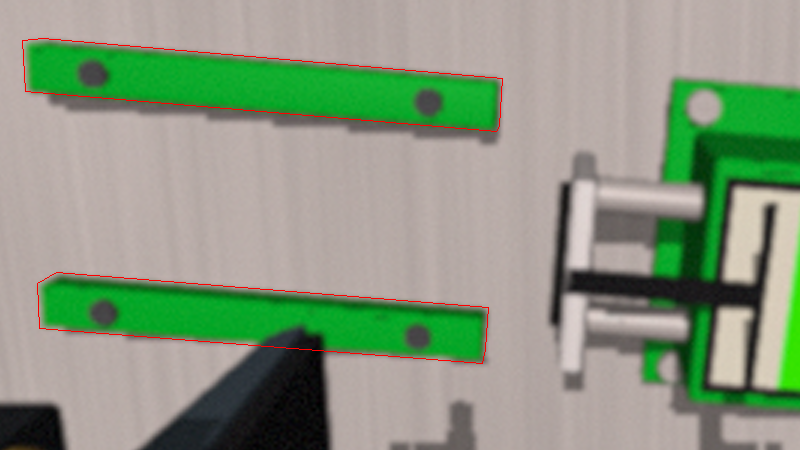

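The stop fit overlays the rails well (x≈567, y≈−13, yaw≈−4.7°). The valve fit started too far off, so I'll restart it by grid.

```bash
python3 - <<'E'
s=open('f.py').read()
a=s.index('ros={'); b=s.index('for c in("side","scene","wrist"):\n')
new='''
def ray(c,u,v,z):
    p=P[c];Rm=R.from_euler('xyz',p['orientation'],degrees=True).as_matrix()
    d=Rm@np.array([(u-p['cx'])/p['fx'],(v-p['cy'])/p['fy'],1]);return p['xyz']+d*(z-p['xyz'][2])/d[2]
t=ray('side',340,271,82);e=ray('side',416,262,45);print(t,e)
yaw=np.degrees(np.arctan2(e[1]-t[1],e[0]-t[0])); u=(e-t)[:2]/np.hypot(*(e-t)[:2])
q0=[*(e[:2]-50*u),yaw];print(q0)
ros={"side":(235,320,325,430),"scene":(180,270,215,265)}
VV=[]
for c in ros:
    m=np.maximum(mk(c,(100,120,30),(130,255,255),ros[c]),mk(c,(8,120,30),(28,255,255),ros[c])); print(c,m.sum()); VV.append((P[c],LEVER+BRASS,m,ros[c]))
for v in [VV,VV[:1],VV[1:]]: print("valve",fit(v,q0))
qv,_=fit(VV,q0)
'''
open('f.py','w').write(s[:a]+new+s[b:])
E
python3 f.py
```

```text
wrist 4722.0
side 862.0
stop (array([566.57887984, -13.00690467,  -4.71202389]), np.float64(0.43980951474764285))
stop (array([567.69501189, -14.38292009,  -4.86008193]), np.float64(0.19847273089667888))
stop (array([565.74786576, -11.34843277,  -4.32278016]), np.float64(0.2209544606705791))
[ 401.72642857 -230.07329528   82.        ] [ 597.86272498 -268.57089212   45.        ]
[np.float64(548.7989041125661), np.float64(-258.9406542207442), np.float64(-11.10483407455923)]
side 1103.0
scene 483.0
valve (array([ 544.70417636, -254.89394984,   -7.78342249]), np.float64(0.924311750532265))
valve (array([ 545.10139875, -253.46144541,   -7.95236416]), np.float64(0.19961602047890778))
valve (array([ 530.67712075, -254.81747569,   -8.39652845]), np.float64(0.6575569358178054))
```

View pics/fit_side.png

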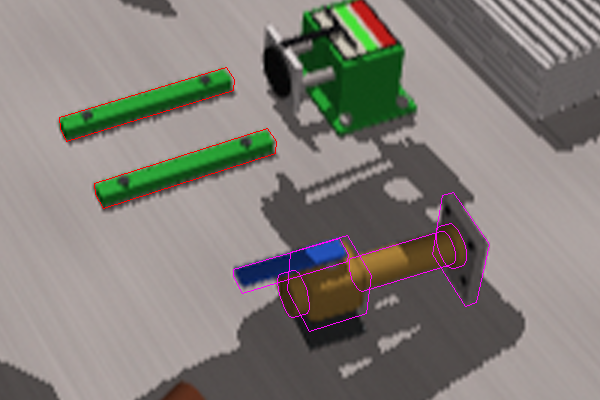

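View pics/fit_scene.png

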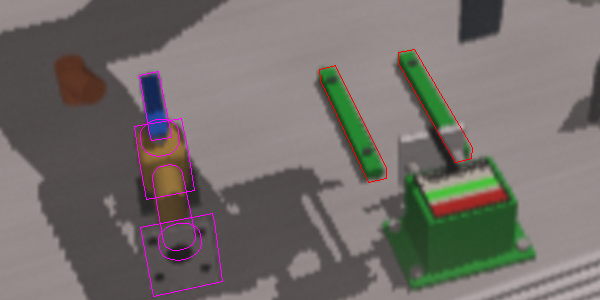

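Overlays agree in both views: valve_mid ≈ (545, −254), yaw ≈ −7.8°. I'll hover over it.

jog_arm --deltas '[[[-0.254,-0.03,0.05,97.8,0.0912],[-0.254,-0.03,0.05,97.8,0.0912],[-0.254,-0.03,0.05,97.8,0.0912],[-0.254,-0.03,0.05,97.8,0.0912],[-0.254,-0.03,0.05,97.8,0.0912],[-0.254,-0.03,0.05,97.8,0.0912],[-0.254,-0.03,0.05,97.8,0.0912],[-0.254,-0.03,0.05,97.8,0.0912],[-0.254,-0.03,0.05,97.8,0.0912],[-0.254,-0.03,0.05,97.8,0.0912],[-0.254,-0.03,0.05,97.8,0.0912],[-0.254,-0.03,0.05,97.8,0.0912],[-0.254,-0.03,0.05,97.8,0.0912],[-0.254,-0.03,0.05,97.8,0.0912],[-0.254,-0.03,0.05,97.8,0.0912],[-0.254,-0.03,0.05,97.8,0.0912],[-0.254,-0.03,0.05,97.8,0.0912]]]' --grip_force 50

```text
time_s: 3.07
ee_pos: [545.0, -254.0, 180.9]
ee_rot: [-180.0, 0.0, -7.7]
force: [-0.4, 0.5, 0.5]
gripper_width: 91.4
```

```bash
cat > v.py <<'E'
from h import *
from workcell import env
import sys
s=env.state(); print(s['time_s'],s['ee_pos'],s['ee_rot'],s['force'],s['gripper_width'])
p=env.camera_params("wrist"); im=env.grab_frame("wrist")[:,:,::-1].copy(); cv2.imwrite(f"pics/{sys.argv[1]}_raw.png",im)
np.save(f"pics/{sys.argv[1]}.npy",p,allow_pickle=True)
qv=[float(a) for a in sys.argv[2:5]]
qs=[567,-13.5,-4.7]
im=cv2.resize(im,(800,500),interpolation=cv2.INTER_CUBIC)
for bs,q,col in((RAILS,qs,(0,0,255)),(LEVER+BRASS+FLANGE,qv,(255,0,255))):
    for b in bs:
        h=cv2.convexHull(((proj(p,place(b,q))+.5)*1.25).astype(np.int32).reshape(-1,1,2)); cv2.polylines(im,[h],True,col,1)
cv2.imwrite(f"pics/{sys.argv[1]}.png",im)
E
python3 v.py b 545 -254 -7.8
```

```text
3.0667 [ 544.99568668 -253.97985488  180.92546795] [-1.79997800e+02  2.86221302e-03 -7.69255738e+00] [-0.38634185  0.51765643  0.46461406] 91.35788751507397
```

View pics/b.png

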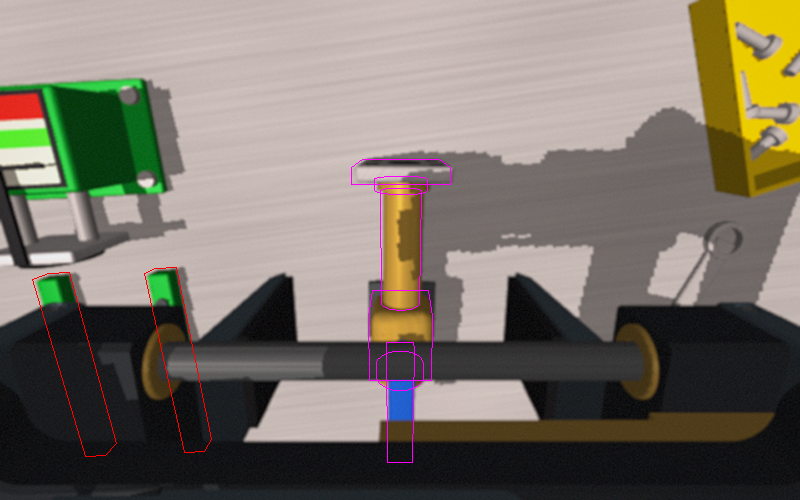

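The overlay matches the wrist view: flange at (400, 172), pipe along x≈400. Descend and grip.

jog_arm --deltas '[[[0,0,0.04,0,0.0912],[0,0,0.08,0,0.0912],[0,0,0.115,0,0.0912],[0,0,0.13,0,0.0912],[0,0,0.138,0,0.0912],[0,0,0.138,0,0.0912],[0,0,0.138,0,0.02],[0,0,0.138,0,0.02],[0,0,0.138,0,0.02],[0,0,0.138,0,0.02],[0,0,0.138,0,0.02],[0,0,0.138,0,0.02],[0,0,0.138,0,0.02],[0,0,0.138,0,0.02],[0,0,0.138,0,0.02],[0,0,0.138,0,0.02]]]' --grip_force 50

```text
time_s: 4.45
ee_pos: [545.1, -254.4, 43.0]
ee_rot: [180.0, -0.0, -7.8]
force: [1.5, 0.7, -2.7]
gripper_width: 27.1
```

```bash
python3 v.py c 545 -254 -7.8
```

```text
4.45 [ 545.14746529 -254.3823199    43.00125436] [ 1.79956839e+02 -2.99991628e-02 -7.78397365e+00] [ 1.52823445  0.74541222 -2.6536147 ] 27.057112377918376
```

View pics/c.png

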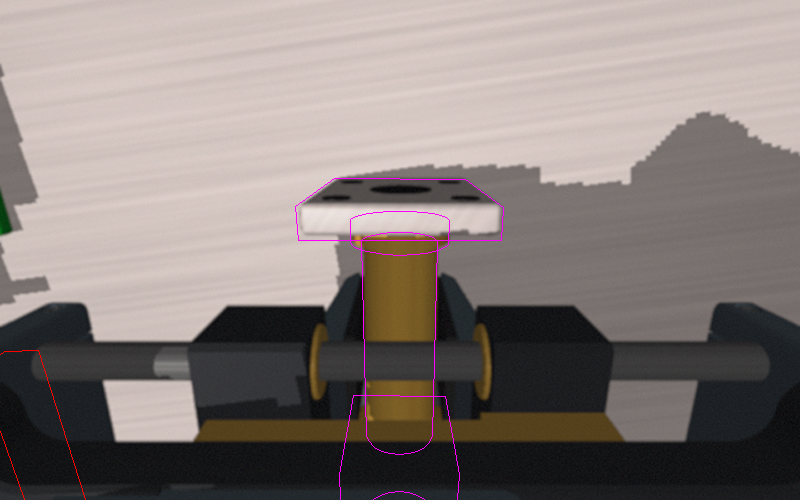

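Gripped (27 mm opening), flange at (400, 220). Lift and check for tilt.

jog_arm --deltas '[[[0,0,-0.005,0,0.02],[0,0,-0.02,0,0.02],[0,0,-0.04,0,0.02],[0,0,-0.06,0,0.02],[0,0,-0.07,0,0.02],[0,0,-0.07,0,0.02],[0,0,-0.07,0,0.02]]]' --grip_force 60

```text
time_s: 5.08
ee_pos: [544.6, -253.7, 112.6]
ee_rot: [-180.0, 0.0, -7.8]
force: [-0.3, 1.0, -6.0]
gripper_width: 27.1
```

```bash
python3 v.py d 545 -254 -7.8; python3 - <<'E'
from workcell import env
import cv2
im=env.grab_frame("side")[:,:,::-1]; cv2.imwrite("pics/d_side.png",cv2.resize(im[160:340,260:500],None,fx=3,fy=3,interpolation=cv2.INTER_CUBIC))
E
```

```text
5.0833 [ 544.62964157 -253.73643695  112.55859019] [-1.79980055e+02  3.26464857e-02 -7.80416933e+00] [-0.30493816  0.99384376 -5.96035277] 27.112456762516576
```

View pics/d.png

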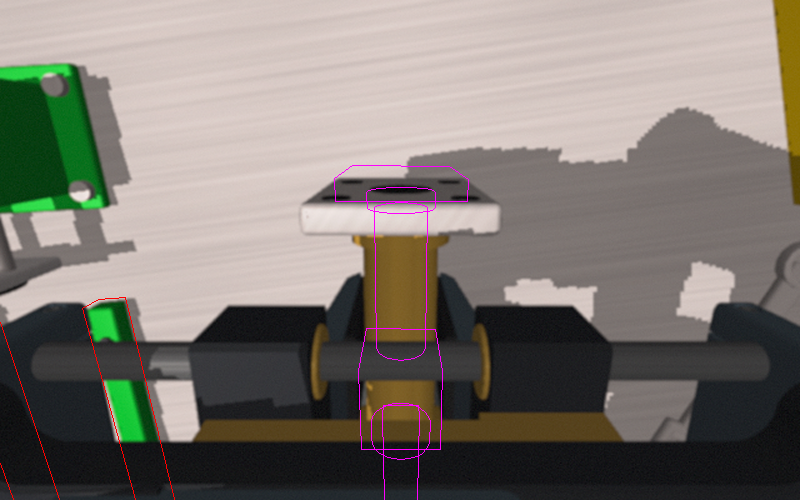

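View pics/d_side.png

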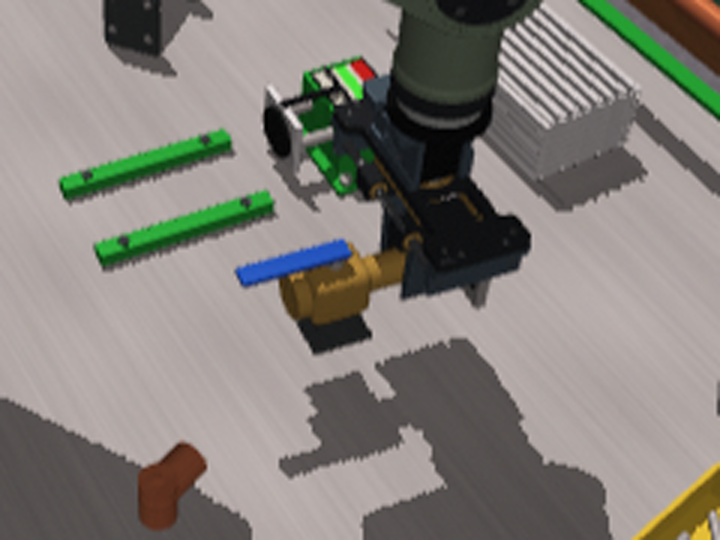

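No tilt in the grasp. Moving above the lane, still raised, to refine the stop pose.

jog_arm --deltas '[[[-0.012,-0.024,0,0,0.02],[-0.03,-0.06,0,-1,0.02],[-0.048,-0.097,0,-2,0.02],[-0.066,-0.134,0,-3,0.02],[-0.084,-0.171,0,-3.1,0.02],[-0.102,-0.208,0,-3.1,0.02],[-0.11,-0.225,0,-3.1,0.02],[-0.116,-0.236,0,-3.1,0.02],[-0.116,-0.236,0,-3.1,0.02],[-0.116,-0.236,0,-3.1,0.02],[-0.116,-0.236,0,-3.1,0.02]]]'

```text
time_s: 6.1
ee_pos: [462.8, -5.3, 112.8]
ee_rot: [180.0, -0.0, -4.7]
force: [0.7, -0.8, -5.0]
gripper_width: 27.3
```

```bash
python3 v.py e 462 -5 -4.7; python3 - <<'E'
from workcell import env
import cv2
for c in("side","scene"):
    im=env.grab_frame(c)[:,:,::-1]; cv2.imwrite(f"pics/e_{c}_raw.png",im)
E
```

```text
6.1 [462.77892801  -5.34929802 112.75500839] [ 1.79966986e+02 -2.96279073e-02 -4.73295603e+00] [ 0.73223202 -0.76661343 -5.00350857] 27.301530618081777
```

View pics/e.png

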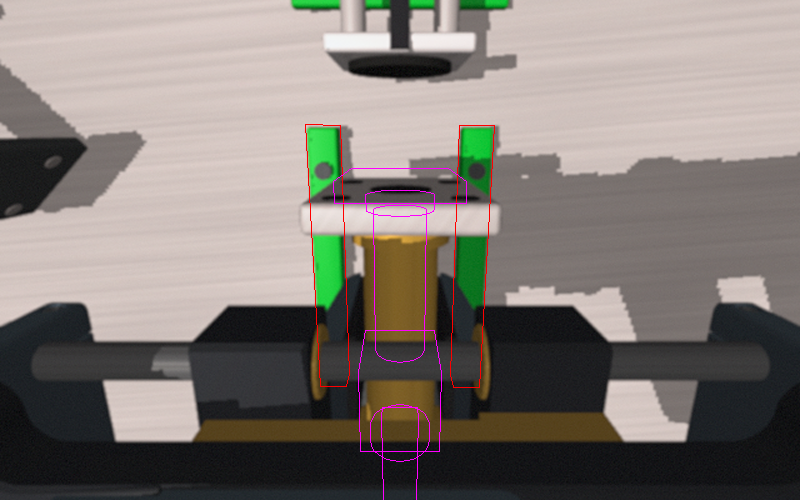

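View pics/e_side_raw.png

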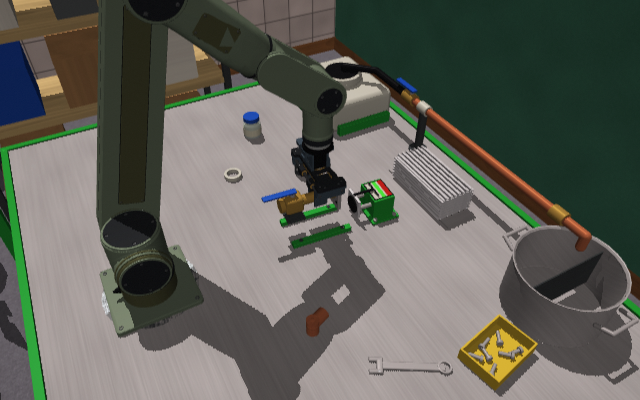

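Wrist view: rail ends at x 306–341 and 460–495 (centre 400), gasket plate 324–474 (centre 399), valve flange 301–499 (centre 400). Well aligned, so I'll lower into the lane.

jog_arm --deltas '[[[0,0,0.015,0,0.02],[0,0,0.03,0,0.02],[0,0,0.045,0,0.02],[0,0,0.055,0,0.02],[0,0,0.062,0,0.02],[0,0,0.067,0,0.02],[0,0,0.069,0,0.02],[0,0,0.07,0,0.02],[0,0,0.07,0,0.02],[0,0,0.07,0,0.02],[0,0,0.07,0,0.02],[0,0,0.07,0,0.02]]]'

```text
time_s: 7.25
ee_pos: [462.4, -4.4, 43.3]
ee_rot: [-180.0, -0.1, -4.7]
force: [-0.1, -0.1, -5.4]
gripper_width: 26.9
```

```bash
python3 v.py f 463 -5 -4.7; python3 - <<'E'
from workcell import env
import cv2
im=env.grab_frame("side")[:,:,::-1]; cv2.imwrite("pics/f_side.png",cv2.resize(im[140:280,240:440],None,fx=4,fy=4,interpolation=cv2.INTER_CUBIC))
E
```

```text
7.25 [462.41221686  -4.40949104  43.3315679 ] [-1.79996037e+02 -5.75069807e-02 -4.69792088e+00] [-0.14513481 -0.06140866 -5.35231107] 26.914467508931825
```

View pics/f.png

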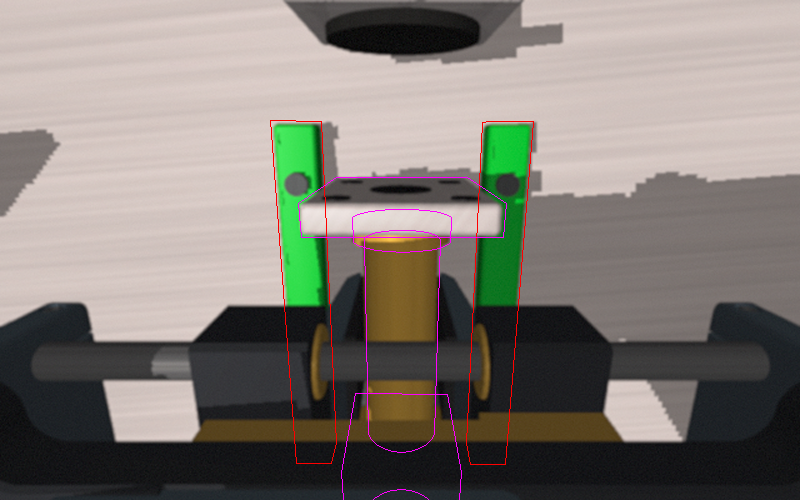

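View pics/f_side.png

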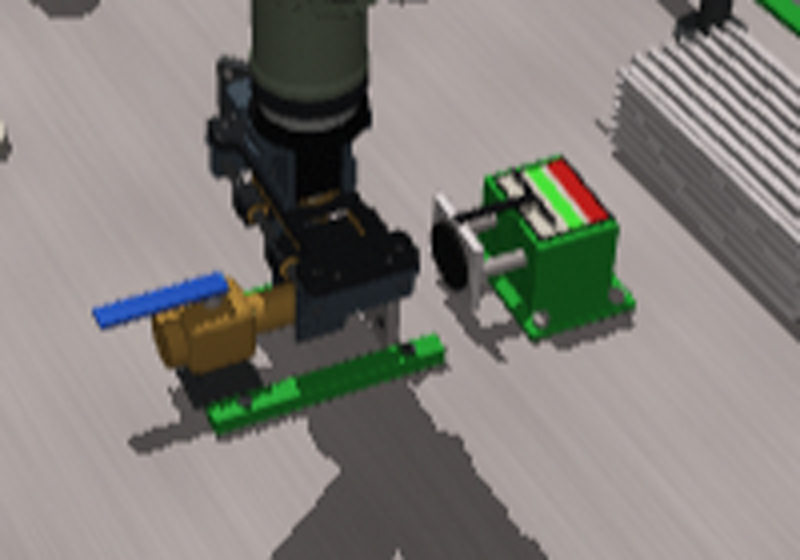

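The valve is in the lane, but the force still shows most of its weight, so it is barely off the bench. Lane and gasket centre are at x≈403 against the valve's 400, about 1 mm. I'll set it 1 mm lower, shift 1 mm sideways, and approach most of the way.

jog_arm --deltas '[[[0,0.001,0.001,0,0.02],[0,0.001,0.001,0,0.02],[0,0.001,0.001,0,0.02],[0.005,0.001,0.001,0,0.02],[0.011,0.001,0.001,0,0.02],[0.018,0.001,0.001,0,0.02],[0.025,0.001,0.001,0,0.02],[0.032,0.001,0.001,0,0.02],[0.037,0.001,0.001,0,0.02],[0.04,0.001,0.001,0,0.02],[0.04,0.001,0.001,0,0.02],[0.04,0.001,0.001,0,0.02]]]'

```text
time_s: 8.35
ee_pos: [501.0, -8.8, 42.9]
ee_rot: [180.0, 0.1, -4.7]
force: [-4.7, -0.5, 8.0]
gripper_width: 26.8
```

```bash
python3 v.py g 502.5 -9 -4.7; python3 - <<'E'
from workcell import env
import cv2
im=env.grab_frame("side")[:,:,::-1]; cv2.imwrite("pics/g_side.png",cv2.resize(im[140:280,240:440],None,fx=4,fy=4,interpolation=cv2.INTER_CUBIC))
E
```

```text
8.35 [500.95203119  -8.81803543  42.89804425] [ 1.79979263e+02  1.00649937e-01 -4.68283307e+00] [-4.6943053  -0.54377531  8.00625058] 26.813747193443753
```

View pics/g.png

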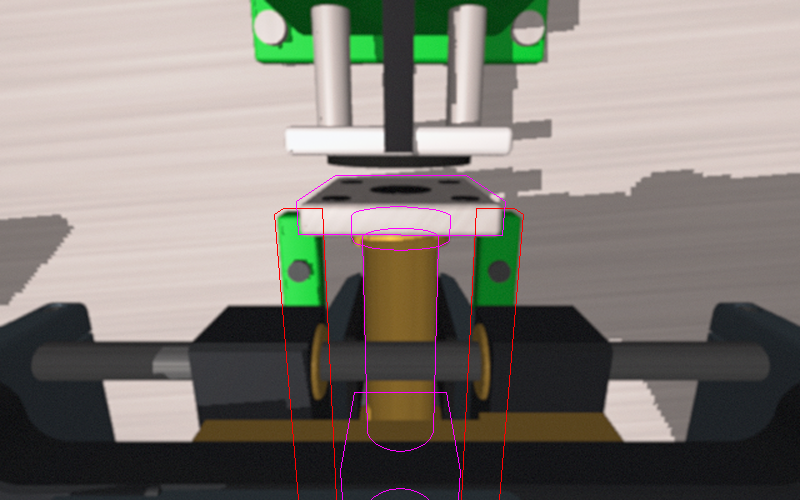

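View pics/g_side.png

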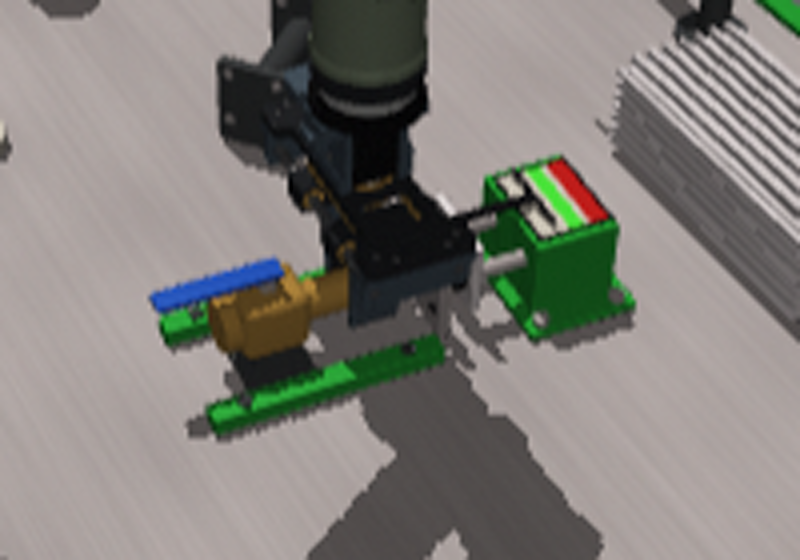

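The valve is pressing on the bench with about 13 N, more than needed. The gap to the gasket is about 10 mm and it is centred (plate 286–512, centre 399). I'll ease 0.6 mm up and press partway.

jog_arm --deltas '[[[0,0,-0.0006,0,0.02],[0,0,-0.0006,0,0.02],[0.003,0,-0.0006,0,0.02],[0.006,0,-0.0006,0,0.02],[0.009,0,-0.0006,0,0.02],[0.012,0,-0.0006,0,0.02],[0.014,0,-0.0006,0,0.02],[0.016,0,-0.0006,0,0.02],[0.017,0,-0.0006,0,0.02],[0.018,0,-0.0006,0,0.02],[0.018,0,-0.0006,0,0.02],[0.018,0,-0.0006,0,0.02]]]'

```text
time_s: 9.45
ee_pos: [516.2, -10.0, 42.9]
ee_rot: [180.0, 0.4, -4.7]
force: [-10.6, 0.5, 11.6]
gripper_width: 27.2
```

```bash
python3 v.py h 519 -10 -4.7; python3 - <<'E'
from workcell import env
import cv2
im=env.grab_frame("side")[:,:,::-1]; cv2.imwrite("pics/h_side.png",cv2.resize(im[160:230,330:430],None,fx=7,fy=7,interpolation=cv2.INTER_CUBIC))
E
```

```text
9.45 [516.2329706  -10.02143143  42.92243163] [179.9833428    0.43878994  -4.69239076] [-10.60795548   0.52566091  11.63205341] 27.17442830309173
```

View pics/h.png

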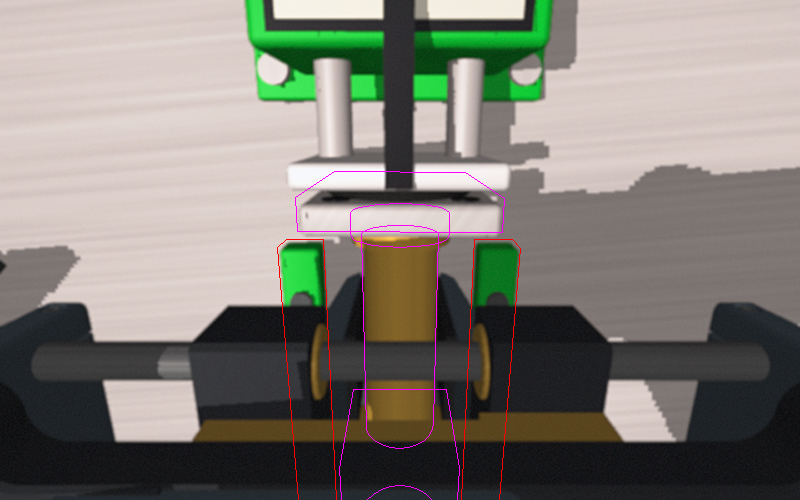

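View pics/h_side.png

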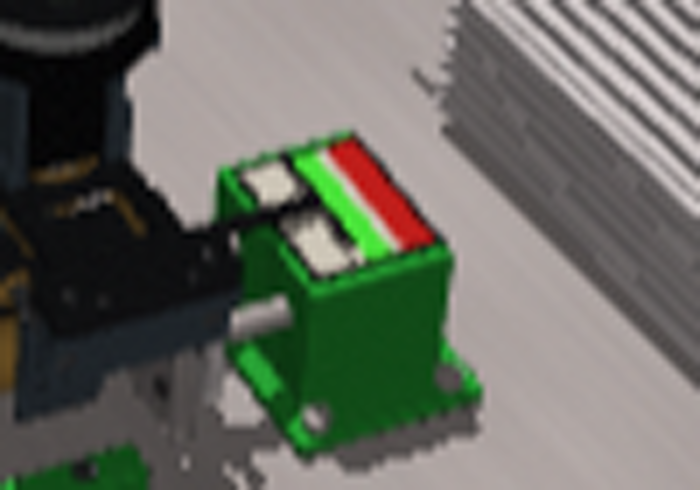

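Contact is made. The flange is against the gasket and square (0.4° pitch), and the pointer crossbar is still in the white next to the green edge. Much of the force is bench friction, so I'll ease up 0.8 mm and push 8 mm further.

jog_arm --deltas '[[[0,0,-0.0004,0,0.02],[0,0,-0.0008,0,0.02],[0.001,0,-0.0008,0,0.02],[0.002,0,-0.0008,0,0.02],[0.003,0,-0.0008,0,0.02],[0.004,0,-0.0008,0,0.02],[0.005,0,-0.0008,0,0.02],[0.006,0,-0.0008,0,0.02],[0.007,0,-0.0008,0,0.02],[0.008,0,-0.0008,0,0.02],[0.008,0,-0.0008,0,0.02],[0.008,0,-0.0008,0,0.02]]]'

```text
time_s: 10.55
ee_pos: [522.4, -10.5, 42.9]
ee_rot: [180.0, 0.7, -4.7]
force: [-13.9, 1.5, 9.8]
gripper_width: 27.1
```

```bash
python3 v.py i 524 -10 -4.7; python3 - <<'E'
from workcell import env
import cv2
for c,(y0,y1,x0,x1) in {"side":(160,230,330,430),"scene":(205,265,300,370)}.items():
    im=env.grab_frame(c)[:,:,::-1]; cv2.imwrite(f"pics/i_{c}_raw.png",im);cv2.imwrite(f"pics/i_{c}.png",cv2.resize(im[y0:y1,x0:x1],None,fx=7,fy=7,interpolation=cv2.INTER_CUBIC))
E
```

```text
10.55 [522.35995664 -10.51251889  42.92464046] [179.97973695   0.67927652  -4.6933299 ] [-13.89991364   1.46551287   9.79294446] 27.073431752445586
```

View pics/i.png

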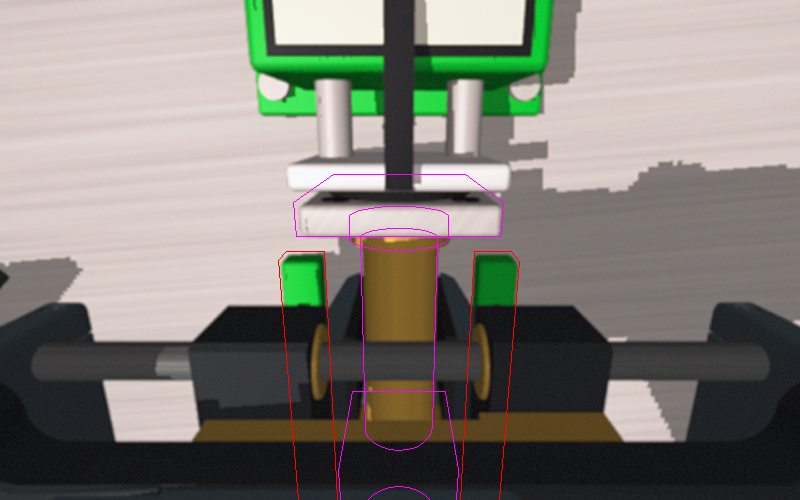

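View pics/i_side.png

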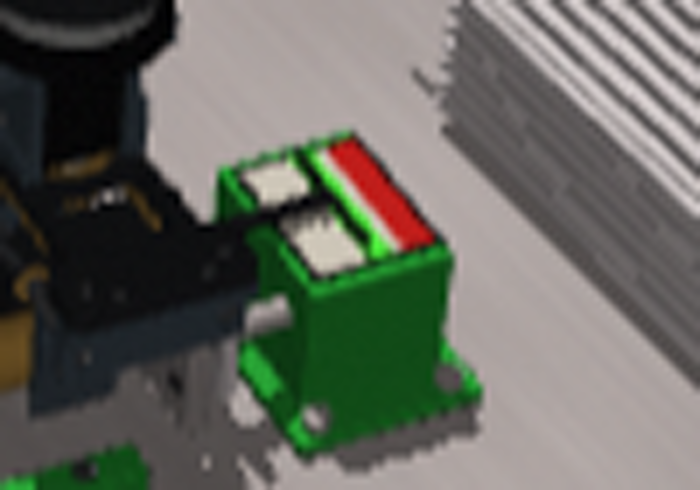

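View pics/i_scene.png

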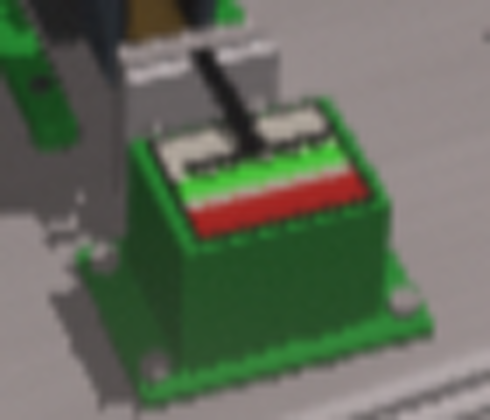

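The pointer is close to the lower green edge. The side view has it in green and the scene view just short, because of parallax. I'll measure the plate displacement from the wrist images before contact and now.

```bash
cat > m.py <<'E'
from h import *
import sys
def ray(p,u,v,z):
    Rm=R.from_euler('xyz',p['orientation'],degrees=True).as_matrix()
    d=Rm@np.array([(u-p['cx'])/p['fx'],(v-p['cy'])/p['fy'],1]);return p['xyz']+d*(z-p['xyz'][2])/d[2]
a=np.radians(-4.7)
for n,v0,v1 in (("g",112,130),("h",142,157),(sys.argv[1],int(sys.argv[2]),int(sys.argv[3]))):
    p=np.load(f"pics/{n}.npy",allow_pickle=True).item()
    im=cv2.cvtColor(cv2.imread(f"pics/{n}_raw.png"),cv2.COLOR_BGR2GRAY).astype(float)
    for cs in ((250,300),(345,390)):
        pr=im[:,cs[0]:cs[1]].mean(1); g=np.diff(pr)[v0:v1]; k=int(np.argmin(g)); w=np.clip(-g[max(k-2,0):k+3],0,None)
        v=v0+(np.arange(max(k-2,0),max(k-2,0)+len(w))*w).sum()/w.sum()+.5
        P=ray(p,(cs[0]+cs[1])/2,v,76); print(n,round(v,1),"stop x of plate edge",round((P[0]-567)*np.cos(a)+(P[1]+13.5)*np.sin(a),2))
    # flange front top edge? 
E
python3 m.py i 142 157
```

```text
g 123.4 stop x of plate edge 3.41
g 123.5 stop x of plate edge 3.42
h 151.6 stop x of plate edge 9.21
h 152.0 stop x of plate edge 9.12
i 152.2 stop x of plate edge 15.31
i 152.4 stop x of plate edge 15.31
```

Compression is 5.8 mm in frame h and 11.9 mm now, and the left and right sides agree (square). I'll push about 5.5 mm more in command to reach mid-green, then hold.

jog_arm --deltas '[[[0.0005,0,-0.0003,0,0.02],[0.001,0,-0.0004,0,0.02],[0.0015,0,-0.0004,0,0.02],[0.002,0,-0.0004,0,0.02],[0.0025,0,-0.0004,0,0.02],[0.003,0,-0.0004,0,0.02],[0.0035,0,-0.0004,0,0.02],[0.004,0,-0.0004,0,0.02],[0.0045,0,-0.0004,0,0.02],[0.005,0,-0.0004,0,0.02],[0.0055,0,-0.0004,0,0.02],[0.0055,0,-0.0004,0,0.02],[0.0055,0,-0.0004,0,0.02],[0.0055,0,-0.0004,0,0.02],[0.0055,0,-0.0004,0,0.02]]]'

```text
time_s: 11.95
ee_pos: [526.3, -10.8, 43.0]
ee_rot: [180.0, 0.9, -4.7]
force: [-16.1, 1.2, 10.5]
gripper_width: 26.9
```

```bash
python3 v.py j 528 -11 -4.7; python3 m.py j 142 157|tail -2; python3 - <<'E'
from workcell import env
import cv2
for c,(y0,y1,x0,x1) in {"side":(160,230,330,430),"scene":(205,265,300,370)}.items():
    im=env.grab_frame(c)[:,:,::-1]; cv2.imwrite(f"pics/j_{c}.png",cv2.resize(im[y0:y1,x0:x1],None,fx=7,fy=7,interpolation=cv2.INTER_CUBIC))
E
```

```text
11.95 [526.32224245 -10.84081793  42.97982362] [179.97697633   0.86504444  -4.69381099] [-16.08686505   1.20301192  10.53210821] 26.898661394773704
j 152.6 stop x of plate edge 19.28
j 152.7 stop x of plate edge 19.29
```

View pics/j.png

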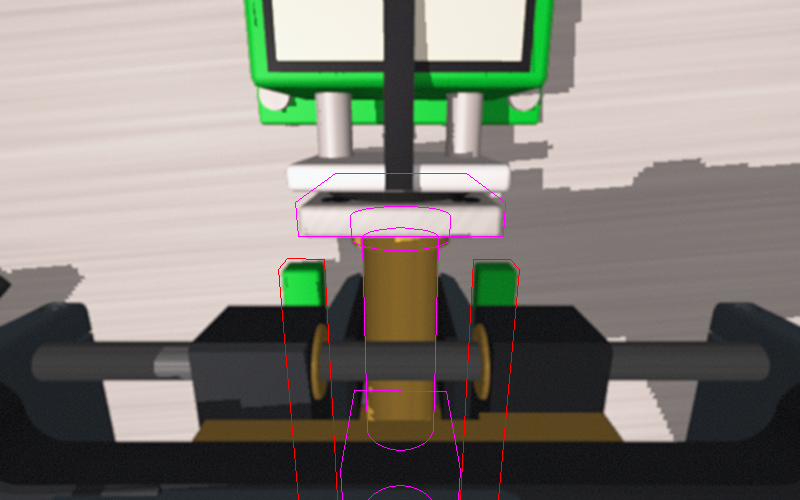

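View pics/j_scene.png

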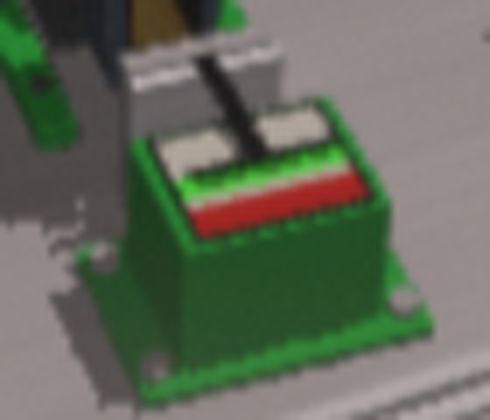

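Compression is 15.9 mm (about 9.5 N), mid-green. Now hold.

jog_arm --deltas '[[[0,0,0,0,0.02],[0,0,0,0,0.02],[0,0,0,0,0.02],[0,0,0,0,0.02],[0,0,0,0,0.02],[0,0,0,0,0.02],[0,0,0,0,0.02],[0,0,0,0,0.02],[0,0,0,0,0.02],[0,0,0,0,0.02],[0,0,0,0,0.02],[0,0,0,0,0.02],[0,0,0,0,0.02],[0,0,0,0,0.02],[0,0,0,0,0.02],[0,0,0,0,0.02],[0,0,0,0,0.02],[0,0,0,0,0.02],[0,0,0,0,0.02],[0,0,0,0,0.02]]]'

```text
time_s: 13.77
ee_pos: [526.3, -10.9, 43.0]
ee_rot: [180.0, 0.9, -4.7]
force: [-14.9, 1.3, 9.8]
gripper_width: 26.9
```

jog_arm --deltas '[[[0,0,0,0,0.02],[0,0,0,0,0.02],[0,0,0,0,0.02],[0,0,0,0,0.02],[0,0,0,0,0.02],[0,0,0,0,0.02],[0,0,0,0,0.02],[0,0,0,0,0.02],[0,0,0,0,0.02],[0,0,0,0,0.02],[0,0,0,0,0.02],[0,0,0,0,0.02],[0,0,0,0,0.02],[0,0,0,0,0.02],[0,0,0,0,0.02],[0,0,0,0,0.02],[0,0,0,0,0.02],[0,0,0,0,0.02],[0,0,0,0,0.02],[0,0,0,0,0.02]]]'

```text
time_s: 15.43
ee_pos: [526.3, -10.8, 43.0]
ee_rot: [180.0, 0.9, -4.7]
force: [-15.8, 2.0, 9.0]
gripper_width: 26.9
```

```bash
python3 v.py k 528 -11 -4.7; python3 m.py k 142 157|tail -2; python3 - <<'E'
from workcell import env
import cv2
im=env.grab_frame("side")[:,:,::-1]; cv2.imwrite("pics/k_side.png",cv2.resize(im[140:280,240:440],None,fx=4,fy=4,interpolation=cv2.INTER_CUBIC))
E
```

```text
15.4333 [526.2884064  -10.84852828  42.95225334] [179.97638122   0.87011851  -4.69646443] [-15.83848606   1.98038247   8.99386452] 26.94718141331847
k 152.6 stop x of plate edge 19.28
k 152.7 stop x of plate edge 19.29
```

View pics/k_side.png

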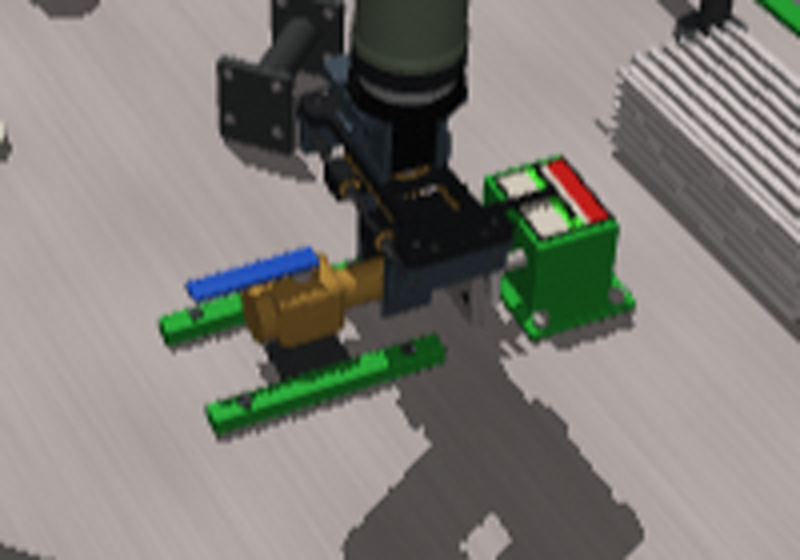

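The pointer stands in green, nothing has shifted over 3.3 s, and the black pipe piece is untouched. Handing in.

```bash
python3 -c "
from workcell import env
print(env.job_done())"
```

```text
the job is handed in; nothing more can be done
None
```

The valve section is between the rails with its flange pressed against the gasket. The arm was still gripping and pushing when I handed the job in; no verdict came back.

- **Pointer:** wrist-camera measurements put the gasket 15.9 mm back, about 9.5 N at the given spring rate. That is mid-green, well short of red.
- **Steadiness:** it held there for over 3 s, with the plate reading the same before and after, equally on the left and right. The clock stood at 15.4 s of the 48 s allowed.
- **Alignment:** sideways offset was within about 1 mm. Yaw was −4.7°, matching the stop, and the gripper pitched 0.9° under load, inside the limit.
- **Grip:** closed on the pipe at 27 mm opening, with 60 N commanded.
- **Disagreements:**
  - The wrist force read about 16 N along the push. I put the excess over 9.5 N down to friction on the bench, because the section was also pressed down with about 14 N; I could not measure that separately.
  - The scene and side views differed slightly on where the pointer sits because of parallax, so I relied on the plate displacement.
- **Bystanders:** the arm's path kept clear of them. I did not measure their positions again at the end; the black pipe piece was in the last side view and showed no sign of being touched.

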